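Post the used lot tag into the tag return box

TASK

Take the lot tag that has a narrow handle tab out of its rack and post it, body first and tab up, down through the slot in the cover of the tag return box. The slot is only a little wider than the tag and its cover may be clamped off centre, so feel for it gently and never lean hard on the box (keep under 50 N); then push the tag past the sprung flaps below the slot before letting go, so that it drops inside and lies wholly in the box. Leave the other tag, the cheese and the brush where they are.

Things in the scene. Friction and masses are not known exactly. Their poses are not given: they have to be found in the camera images.
- tag: lot tag to post: rigid white plate like a paddle, 8 mm thick (its x), body 90 mm wide (y) and 60 mm tall, above it a centred handle tab 30 mm wide, 76 mm tall; 136 mm in all, 50 to 100 g. Origin: centre of its lower edge, z up. Same either way round. Stands upright and loosely in a rack pocket, its lowest 22 mm in it
- tag_top (a point): centre of the top edge of the tag's tab, 136 mm above its origin. Pinch the tab across its 8 mm thickness near this end: only the top 40 mm of tab is still above the box cover once the body has passed the flaps
- tag_shoulder (a point): centre of the line where the tag's tab meets its wide body (the shoulders), 60 mm above its lower edge
- rack: grey plastic tag rack fixed to the table, 140 mm (x) by 114 mm (y), 30 mm high; two pockets at its x = +40 and -40 mm, 10 mm wide (x), 100 mm long (y), floor 8 mm above the table. Origin: centre of its underside. One pocket holds the tag to post, the other the spare; which is which varies
- spare: the other tag, to be left in its pocket: plain white rectangle 8 mm thick (x), 90 mm wide (y), 100 mm tall, no handle tab; origin at the centre of its lower edge
- box: tag return box fixed to the table: white, 170 mm (x) by 160 mm (y), walls 4 mm, with a rigid flat steel sliding cover plate 6 mm thick, its top 156 mm above the table, between two low dark rails flush with it. Origin: centre of its underside, z up. Inside it reaches from 4 to 150 mm above the table, so the tag can stand in it. The slot is its only opening
- slot (a point): middle of the slot's range, at the height of the cover's top; axes as the box. The slot is 96 mm long (along y), 11 mm wide (along x), straight through the 6 mm cover, centred in y. But the cover is clamped anywhere up to 14 mm either way along x: the true slot centre lies at x = -14 to +14 mm from here, and stays there during the job
- flaps (a point): 8 mm below slot. Two sprung one-way flaps under the slot's ends (22 to 46 mm either side of its middle), hinged on its -x side; shut, they carry the tag. A push of 4 to 10 N opens them; they then pinch the body so it does not fall. They snap shut over its shoulders once these are 32 mm below the cover's top (push to 36 mm); the tab passes freely
- cheese: bystander: a blue-grey cheese wheel 110 mm across, 70 mm high, 0.65 kg, loose on the table; origin at the centre of its underside
- brush: bystander: a small brush about 170 mm long lying loose between box and rack, its length along its x; origin at its underside
Things that resemble listed ones, but are neither listed nor needed, are in the scene too. Of the things that look like the box, take the one that is farthest to the robot's left at the start.

How it is judged:
On the way, in this order (a step that is already met when the one before it is completed fails the run):
1. the tag is lifted upright out of the rack, held by the fingers (height (world z) of tag above 0.05 m and contact force between the fingers and tag above 0.5 N and angle between tag's own z axis and vertical below 0.4 rad), for 0.2 s.
2. the tag's lower edge is pushed at least 20 mm down through the slot, body first, while the fingers press or hold it (z of tag in the frame of slot below -0.02 m and x of tag in the frame of slot between -0.024 and 0.024 m and y of tag in the frame of slot between -0.02 and 0.02 m and angle between tag's own z axis and vertical below 0.25 rad and contact force between the fingers and tag above 0.5 N), for 0.1 s.
At the end, for the whole second after the job is handed in: The whole tag (lower edge and tab top) is inside the return box below the cover (under 147 mm above the table), at rest (below 30 mm/s); spare tag, cheese and brush are within 30 mm of where they were (x of tag in the frame of box between -0.083 and 0.083 m and y of tag in the frame of box between -0.078 and 0.078 m and z of each of tag, tag_top in the frame of box below 0.147 m and x of tag_top in the frame of box between -0.083 and 0.083 m and y of tag_top in the frame of box between -0.078 and 0.078 m and linear speed of tag below 0.03 m/s and distance of each of spare, cheese, brush from where it was at the start of the episode below 0.03 m); the robot touches nothing.
It fails at once if the tag is pressed on the box with more than 50 N (counted until it has dropped inside) (contact force between tag and box above 50 N and z of tag_top in the frame of slot above 0.02 m).
It fails at once if fingers or arm press on the box with more than 50 N (contact force between any of the fingers, the arm and box above 50 N).
It fails at once if the spare tag is displaced by more than 30 mm (distance of spare from where it was at the start of the episode above 0.03 m).
It fails at once if the cheese is displaced by more than 30 mm (distance of cheese from where it was at the start of the episode above 0.03 m).
It fails at once if the brush is displaced by more than 30 mm (distance of brush from where it was at the start of the episode above 0.03 m).
It also fails if it takes over 72 s, if anything falls off the work surface, if the arm or the gripper's body presses on something with over 40 N, if the wrist force passes 120 N, or if a joint passes its speed limit or range.

ROBOT

A 6-joint arm with a two-finger parallel gripper is mounted at the origin on the work surface. World frame = base frame: x ahead of the robot, y to its left, z up, the work surface at z = 0. Lengths are in m, angles in rad, forces in N, time in s.
With the tool pointing down it reaches from about 0.375 to 0.9 m from the base axis. Payload 3.1 kg.
Tool frame: the origin (TCP) lies between the finger pads; the fingertips stand robot.tcp_to_tips ahead of it and the grasp point (between the pads) lies 5 mm behind it (robot.tcp_to_tips is the distance from the TCP to the fingertips, in m); z points along the fingers, x is the direction in which the jaws open and shut, and the axes are right-handed (so a half turn about z gives the same grasp; the last joint's range is limited). The gripper opens to 87 mm and grips with 3 to 60 N. Pads are 19 mm wide; open, the fingers measure 117 mm over their backs; the gripper's body (75 mm by 190 mm) begins 51 mm behind the grasp point.
Start: joints at [0.95, 0.527, 1.433, -0, 1.181, -0.178], TCP at [0.268, 0.565, 0.237] pointing down, gripper open.
Joint ranges: [-3.08, 3.08], [-0.75, 2.2], [0.22, 2.44], [-1.43, 4.57], [0, 2.65], [-2.85, 2.85]. Speed limits (rad/s): [2.79, 2.79, 3.14, 3.14, 3.14, 3.14].

INTERFACE

Orientations are given as a unit quaternion [x, y, z, w].
In Python, from rig import robot gives the robot as it stands.
- The arm moves only by the shell command python3 -m crank 'ROWS' [FORCE]. ROWS is JSON, a list of rows, each a list of 7 numbers: the turn, a rotation vector about the tool's x, y, z each as a share of 90 degrees, from -1 to 1, then the shift along the tool's x, y, z each as a share of 100 mm, from -1 to 1, then the closure, from 0 (fully open) to 1 (shut). In form: [[rx, ry, rz, tx, ty, tz, grip], ...]. A call has 1 to 20 rows; each row is the pose to reach, as a shift and turn from the pose measured when the call began, along the tool's axes at that moment; what a row does not reach only later rows make up. A row lasts 1/12 s, in which the tool goes at most 41.7 mm and 7.16 degrees, less where a joint would pass 70% of its speed; a pose out of reach is approached as far as the arm can. A call with a number of a shift or a turn outside -1 to 1 is refused whole. A call with a gripper value outside its range is refused whole. The fingers move at their own pace and stop on an object; FORCE is the grip in N (left out, the last holds). Time passes only in rows, so rows that repeat a pose let the fingers close. It gives the time, the measured TCP pose, the force and the opening at its end, in the units of the state.
- robot.get_obs(): the state, without advancing time (a new reading comes with each control period).
- robot.camera(name): name is "scene" or "top" or "wrist"; returns (picture, depth): 420x560x3 uint8, red, green, blue; 420x560 float32, m along the optical axis (not along the pixel's ray), 0 where there is no reading.
- robot.camera_model(name): a dict with "fx", "fy", "cx", "cy" (pixels), "extrinsics" (4x4, takes a point from camera to world coordinates); the wrist camera has in their place "tool_from_camera" (4x4, takes a point from camera to tool coordinates, whose origin is the TCP and whose axes are the tool frame's). Camera axes: x right, y down, z forward; pixel columns grow to the right and rows downward; lengths in m; the calibration is good to about 2 mm. A picture is of the moment at which its call begins: read the wrist's pose just before it. camera_model takes no time and is no camera call.
- robot.hand_in(): hands the job in, once; it reports no verdict.
The state is a dict: "time": time; "q": joint angles; "joint_velocities": joint speeds; "joint_torque": joint torques, N m; "position": TCP position; "tool_rot": TCP orientation; "ft_force": force on the tool from outside, world axes, zero at the start; "moment": the same for the moment, N m; "grip_width": finger opening in m.
Only numpy, scipy, OpenCV 4.12 (cv2) and the standard library are available. Lean on these libraries where they do the work, as an engineer would, in place of code of your own. Each camera call takes 0.05 s, during which the arm holds its last target. There are 200 camera calls.

## Working session

There is one attempt and no reset: what is moved stays moved. The work goes in short steps, Python scripts to look and compute and a shell command to move; the robot and the scene stay as the last step left them, time stands still between calls to the robot, and variables do not carry over. Pictures are saved under pics/ and viewed, on a budget of 10 in all, crops included, one or two more only if the job needs it, and the job is handed in when it is done.

```bash
ls; mkdir -p pics; cat > h.py <<'E'
import numpy as np, cv2
from scipy.spatial.transform import Rotation as R
from rig import robot
def T():
    o=robot.get_obs(); M=np.eye(4); M[:3,:3]=R.from_quat(o['tool_rot']).as_matrix(); M[:3,3]=o['position']; return M
def cloud(name):
    M=T(); im,d=robot.camera(name); m=robot.camera_model(name)
    E=np.array(m['extrinsics']) if 'extrinsics' in m else M@np.array(m['tool_from_camera'])
    v,u=np.mgrid[:420,:560]
    P=np.stack([(u-m['cx'])/m['fx']*d,(v-m['cy'])/m['fy']*d,d],-1)@E[:3,:3].T+E[:3,3]
    P[d==0]=np.nan
    return im,d,P
def save(n,im): cv2.imwrite('pics/'+n+'.png',im[...,::-1])
E
python3 - <<'E'
from h import *
im,d,P=cloud('top'); save('top',im); np.savez('top.npz',im=im,P=P)
im2,d2,P2=cloud('scene'); save('scene',im2); np.savez('scene.npz',im=im2,P=P2)
print(robot.get_obs(), robot.tcp_to_tips)
print(T())
E
```

```text
pics
{'time': 0.1, 'q': array([ 9.49468510e-01,  5.28367135e-01,  1.43375517e+00,  4.32321707e-06,
        1.18142557e+00, -1.78476386e-01]), 'joint_velocities': array([-0.0001777 , -0.00154847, -0.00237137,  0.00045961, -0.00050808,
       -0.00073664]), 'joint_torque': array([-4.57331207e-04, -4.40986204e+01, -1.77150071e+01,  6.34221034e-02,
        5.34207746e-02, -2.26216520e-05]), 'position': array([0.26741026, 0.56420798, 0.23567925]), 'tool_rot': array([ 8.45138358e-01,  5.34546724e-01, -9.06620660e-04,  3.65749027e-04]), 'ft_force': array([-0.29073494,  0.60771467, -0.31446814]), 'moment': array([0.02672312, 0.02742155, 0.05638763]), 'grip_width': 0.08697193323805838} 0.014
[[ 4.28517955e-01  9.03532545e-01 -1.14141990e-03  2.67410258e-01]
 [ 9.03531218e-01 -4.28519332e-01 -1.58747927e-03  5.64207979e-01]
 [-1.92345968e-03 -3.51045144e-04 -9.99998089e-01  2.35679246e-01]
 [ 0.00000000e+00  0.00000000e+00  0.00000000e+00  1.00000000e+00]]
```

View pics/top.png

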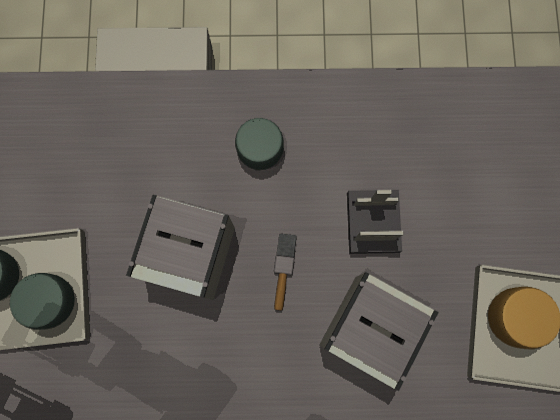

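View pics/scene.png

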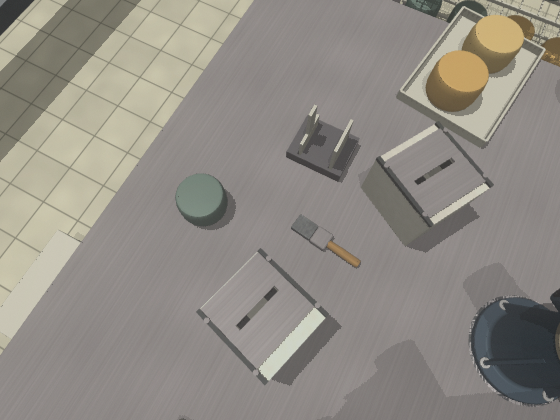

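The top view shows two boxes, at (180,245) and (383,330). The rack is at (375,222), with the tabbed tag in its far pocket (~(380,198)) and the plain tag in the near one (~(380,234)). The brush is at (285,272) and the cheese at (260,143). Next I'll get positions.

```bash
python3 - <<'E'
from h import *
z=np.load('top.npz'); im=z['im']; P=z['P']
for n,(u,v) in dict(boxL=(180,220),boxR=(395,310),cheese=(260,143),brush=(285,262)).items(): print(n,(u,v),P[v,u].round(3))
g=im.astype(int).sum(2)
for name,c in (('L',(180,238)),('R',(382,332))):
    m=np.zeros(g.shape,bool); m[c[1]-25:c[1]+25,c[0]-30:c[0]+30]=1
    # cover outline: points at z~0.15
    win=np.zeros(g.shape,bool); win[c[1]-75:c[1]+75,c[0]-75:c[0]+75]=1
    top=win&(abs(P[...,2]-.154)<.012)
    q=P[top][:,:2].astype(np.float32); r=cv2.minAreaRect(q); print(name,'top rect',r, 'z',np.median(P[top][:,2]))
    s=m&(g<140); v,u=np.nonzero(s); print(' dark px',s.sum(),u.min(),u.max(),v.min(),v.max())
    mo=robot.camera_model('top');E=np.array(mo['extrinsics'])
    ray=np.stack([(u-mo['cx'])/mo['fx'],(v-mo['cy'])/mo['fy'],np.ones(len(u))],-1)@E[:3,:3].T
    w=E[:3,3]+ray*((.156-E[2,3])/ray[:,2:]); print(' slot rect',cv2.minAreaRect(w[:,:2].astype(np.float32)))
# rack + tags
win=np.zeros(g.shape,bool); win[175:265,335:415]=1
r=win&(abs(P[...,2]-.030)<.008); print('rack',cv2.minAreaRect(P[r][:,:2].astype(np.float32)),r.sum())
for lo,hi in ((.1,.118),(.13,.16),(.05,.09)):
    s=win&(P[...,2]>lo)&(P[...,2]<hi); v,u=np.nonzero(s)
    if s.sum()>4: print(lo,hi,s.sum(),u.min(),u.max(),v.min(),v.max(),P[s].mean(0).round(4),cv2.minAreaRect(P[s][:,:2].astype(np.float32)))
M=np.array(mo['extrinsics']); print(M.round(3),mo['fx'])
a=cv2.resize(im[175:275,335:435],None,fx=4,fy=4,interpolation=2); b=cv2.resize(im[185:305,120:240],(400,400),interpolation=2); save('crops',np.hstack([a,b]))
E
```

```text
boxL (180, 220) [0.551 0.195 0.155]
boxR (395, 310) [ 0.368 -0.228  0.156]
cheese (260, 143) [0.736 0.036 0.076]
brush (285, 262) [ 0.477 -0.016  0.022]
L top rect ((0.500944197177887, 0.1993323713541031), (0.1622523069381714, 0.17029023170471191), 73.80027770996094) z 0.15648145560421833
 dark px 125 157 202 231 247
 slot rect ((0.5134768486022949, 0.19563081860542297), (0.09437812864780426, 0.009623278863728046), 73.7976303100586)
R top rect ((0.3297303318977356, -0.20034953951835632), (0.16283106803894043, 0.17026497423648834), 59.97776794433594) z 0.1562775736254376
 dark px 144 360 411 316 356
 slot rect ((0.3229784667491913, -0.21098467707633972), (0.12039899826049805, 0.018036674708127975), 54.33191680908203)
rack ((0.5673430562019348, -0.21762357652187347), (0.14115308225154877, 0.11481677740812302), 0.5517386794090271) 2404
0.1 0.118 216 359 402 194 235 [ 0.5363 -0.2174  0.1084] ((0.5662372708320618, -0.21588344871997833), (0.0868738442659378, 0.08905763924121857), 0.4722082316875458)
0.13 0.16 84 375 391 190 195 [ 0.6063 -0.2184  0.1424] ((0.6068211793899536, -0.21901629865169525), (0.008259987458586693, 0.030386438593268394), 0.2864980101585388)
0.05 0.09 309 356 400 197 239 [ 0.5774 -0.2158  0.0685] ((0.566290020942688, -0.21715424954891205), (0.08937077224254608, 0.08972890675067902), 89.00619506835938)
[[-1.200e-02 -9.840e-01  1.800e-01  3.590e-01]
 [-1.000e+00  1.100e-02 -3.000e-03 -6.000e-03]
 [ 1.000e-03 -1.800e-01 -9.840e-01  1.237e+00]
 [ 0.000e+00  0.000e+00  0.000e+00  1.000e+00]] 546.6967941587561
```

View pics/crops.png

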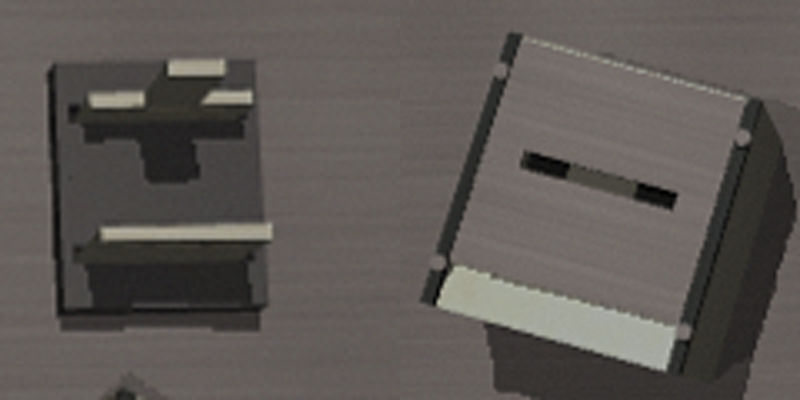

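The listed box is the left one: centre (0.501, 0.199), +y side, top 0.156, 170×162 mm. Its slot is at (0.5135, 0.1956), which is +13 mm off centre along box x. The lookalike is the box at pixel (383,330), y = -0.2. The crop shows the tabbed tag in the far pocket (tab top at (0.607, -0.219, 0.144), 30×8 mm) and the plain spare in the near one. Now I turn the jaws to world x and travel over.

```bash
python3 -m crank '[[0,0,0.718,-0.35,1,0,0.3],[0,0,0.718,-0.35,1,0,0.3],[0,0,0.718,-0.35,1,0,0.3],[0,0,0.718,-0.35,1,0,0.3],[0,0,0.718,-0.35,1,0,0.3],[0,0,0.718,-0.35,1,0,0.3],[0,0,0.718,-0.35,1,0,0.3],[0,0,0.718,-0.35,1,0,0.3],[0,0,0.718,-0.35,1,0,0.3],[0,0,0.718,-0.35,1,0,0.3],[0,0,0.718,-0.35,1,0,0.3],[0,0,0.718,-0.35,1,0,0.3]]'
python3 -m crank '[[0,0,0,0.8,1,0,0.3],[0,0,0,0.8,1,0,0.3],[0,0,0,0.8,1,0,0.3],[0,0,0,0.8,1,0,0.3]]'
python3 -m crank '[[0,0,0,0.8,1,0,0.3],[0,0,0,0.8,1,0,0.3],[0,0,0,0.8,1,0,0.3],[0,0,0,0.8,1,0,0.3]]'
python3 -m crank '[[0,0,0,0.4,1,0,0.3],[0,0,0,0.4,1,0,0.3],[0,0,0,0.4,1,0,0.3],[0,0,0,0.4,1,0,0.3]]'
python3 -m crank '[[0,0,0,0.2,1,0,0.3],[0,0,0,0.2,1,0,0.3],[0,0,0,0.2,1,0,0.3],[0,0,0,0.2,1,0,0.3]]'
```

```text
time: 1.1
position: [0.3426, 0.4896, 0.2354]
tool_rot: [1.0, 0.001, -0.001, 0.001]
ft_force: [-0.0, -0.4, -0.1]
grip_width: 0.0608
time: 1.43
position: [0.4272, 0.3853, 0.2355]
tool_rot: [1.0, -0.0, 0.001, 0.002]
ft_force: [-0.3, 0.7, 0.1]
grip_width: 0.0607
time: 1.77
position: [0.5113, 0.2813, 0.2362]
tool_rot: [1.0, -0.001, 0.002, 0.003]
ft_force: [-0.2, 0.3, 0.1]
grip_width: 0.0605
time: 2.1
position: [0.5536, 0.1768, 0.2371]
tool_rot: [1.0, -0.003, 0.003, 0.004]
ft_force: [-0.8, 0.2, -0.7]
grip_width: 0.0609
time: 2.43
position: [0.5742, 0.0733, 0.2381]
tool_rot: [1.0, -0.005, 0.004, 0.005]
ft_force: [0.1, 0.6, 0.1]
grip_width: 0.0611
```

```bash
python3 -m crank '[[0,0,0,0.1,1,0,0.3],[0,0,0,0.1,1,0,0.3],[0,0,0,0.1,1,0,0.3],[0,0,0,0.1,1,0,0.3]]' >/dev/null
python3 -m crank '[[0,0,0,0.1,1,0,0.3],[0,0,0,0.1,1,0,0.3],[0,0,0,0.1,1,0,0.3],[0,0,0,0.1,1,0,0.3]]' >/dev/null
python3 -m crank '[[0,0,0,0.13,0.82,0,0.3],[0,0,0,0.13,0.82,0,0.3],[0,0,0,0.13,0.82,0,0.3],[0,0,0,0.13,0.82,0,0.3],[0,0,0,0.13,0.82,0,0.3],[0,0,0,0.13,0.82,0,0.3]]'
python3 - <<'E'
from h import *
im,d,P=cloud('wrist'); save('w1',im); print(T().round(4))
s=(P[...,2]>.125)&(P[...,2]<.16)&(abs(P[...,0]-.607)<.04)&(abs(P[...,1]+.219)<.04)
v,u=np.nonzero(s); print(s.sum(),u.min(),u.max(),v.min(),v.max(),np.median(P[s],0),cv2.minAreaRect(P[s][:,:2].astype(np.float32)))
t=P[s]; t=t[t[:,2]>.138]; print(len(t),t.mean(0),t.min(0),t.max(0))
E
```

```text
time: 3.6
position: [0.6055, -0.2109, 0.2412]
tool_rot: [1.0, -0.006, 0.005, 0.005]
ft_force: [0.8, 0.1, 0.2]
grip_width: 0.0609
[[ 0.9999 -0.0116  0.0092  0.6056]
 [-0.0115 -0.9999 -0.0104 -0.2111]
 [ 0.0093  0.0103 -0.9999  0.2414]
 [ 0.      0.      0.      1.    ]]
333 282 291 206 243 [ 0.60892978 -0.2180636   0.14307762] ((0.6091517806053162, -0.22041906416416168), (0.007977700792253017, 0.030256837606430054), 0.8471981287002563)
302 [ 0.60910491 -0.21986491  0.14306369] [ 0.60523859 -0.23554263  0.13835727] [ 0.61322473 -0.20556644  0.14490664]
```

View pics/w1.png

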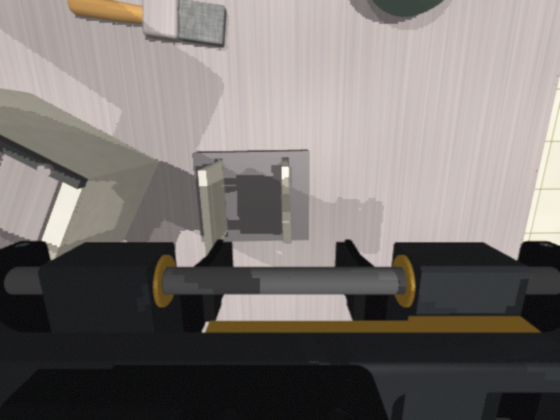

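The wrist view shows the tab edge-on at about (286,225), giving a top at (0.608, -0.220, 0.143). That agrees with the first measurement. Levelling and going down.

```bash
python3 -m crank '[[0.0066,-0.006,-0.0073,0.015,0.073,0.3,0.3],[0.0066,-0.006,-0.0073,0.015,0.073,0.6,0.3],[0.0066,-0.006,-0.0073,0.015,0.073,0.8,0.3],[0.0066,-0.006,-0.0073,0.015,0.073,0.8,0.3],[0.0066,-0.006,-0.0073,0.015,0.073,0.8,0.3],[0.0066,-0.006,-0.0073,0.015,0.073,0.8,0.3]]'; python3 - <<'E'
from h import *
print(T().round(4))
E
```

```text
time: 4.15
position: [0.6087, -0.2187, 0.1628]
tool_rot: [1.0, 0.001, 0.001, 0.0]
ft_force: [0.6, 0.3, 1.2]
grip_width: 0.0609
[[ 1.000e+00  1.100e-03  1.800e-03  6.087e-01]
 [ 1.100e-03 -1.000e+00 -9.000e-04 -2.187e-01]
 [ 1.800e-03  9.000e-04 -1.000e+00  1.628e-01]
 [ 0.000e+00  0.000e+00  0.000e+00  1.000e+00]]
```

```bash
python3 -m crank '[[0,0,0,0,0.01,0.2,0.3],[0,0,0,0,0.01,0.37,0.3],[0,0,0,0,0.01,0.37,0.3],[0,0,0,0,0.01,0.37,0.3],[0,0,0,0,0.01,0.37,0.6],[0,0,0,0,0.01,0.37,1],[0,0,0,0,0.01,0.37,1],[0,0,0,0,0.01,0.37,1],[0,0,0,0,0.01,0.37,1],[0,0,0,0,0.01,0.37,1],[0,0,0,0,0.01,0.37,1],[0,0,0,0,0.01,0.37,1],[0,0,0,0,0.01,0.37,1],[0,0,0,0,0.01,0.37,1],[0,0,0,0,0.01,0.37,1]]' 45
```

```text
time: 5.4
position: [0.6087, -0.2197, 0.1258]
tool_rot: [1.0, 0.001, 0.001, 0.0]
ft_force: [1.0, -0.4, 0.7]
grip_width: 0.0078
```

```bash
python3 -m crank '[[0,0,0,0,0,-0.1,1],[0,0,0,0,0,-0.3,1],[0,0,0,0,0,-0.5,1],[0,0,0,0,0,-0.7,1],[0,0,0,0,0,-0.9,1],[0,0,0,0,0,-0.95,1],[0,0,0,0,0,-0.95,1],[0,0,0,0,0,-0.95,1],[0,0,0,0,0,-0.95,1]]'
python3 -m crank '[[0,0,0,0,0,-0.3,1],[0,0,0,0,0,-0.6,1],[0,0,0,0,0,-0.85,1],[0,0,0,0,0,-0.85,1],[0,0,0,0,0,-0.85,1]]'; python3 - <<'E'
from h import *
print(T().round(4))
im,d,P=cloud('scene'); 
t=P[(P[...,2]>.14)&(abs(P[...,0]-.608)<.03)&(abs(P[...,1]+.219)<.06)]; print(t.min(0),t.max(0))
E
```

```text
time: 6.15
position: [0.6076, -0.2191, 0.2193]
tool_rot: [1.0, 0.001, -0.0, -0.0]
ft_force: [0.0, 0.7, -0.7]
grip_width: 0.0079
time: 6.57
position: [0.608, -0.2193, 0.3045]
tool_rot: [1.0, 0.001, 0.0, -0.0]
ft_force: [0.0, -0.5, -1.9]
grip_width: 0.0077
[[ 1.000e+00  1.000e-03  1.000e-04  6.080e-01]
 [ 1.000e-03 -1.000e+00  0.000e+00 -2.193e-01]
 [ 1.000e-04 -0.000e+00 -1.000e+00  3.045e-01]
 [ 0.000e+00  0.000e+00  0.000e+00  1.000e+00]]
[ 0.57800296 -0.26555728  0.18713839] [ 0.63778375 -0.17397218  0.46239914]
```

Tag held, lower edge at about 0.186. Carrying it to the box.

```bash
for i in 1 2 3; do :; done; python3 -m crank '[[0,0,0.18,-0.2,-0.25,0,1],[0,0,0.18,-0.2,-0.6,0,1],[0,0,0.18,-0.2,-1,0,1],[0,0,0.18,-0.2,-1,0,1],[0,0,0.18,-0.2,-1,0,1]]'
python3 -m crank '[[0,0,0,0.1,-0.5,0,1],[0,0,0,0.1,-1,0,1],[0,0,0,0.1,-1,0,1],[0,0,0,0.1,-1,0,1]]'
python3 -m crank '[[0,0,0,0.1,-0.5,0,1],[0,0,0,0.1,-1,0,1],[0,0,0,0.1,-1,0,1],[0,0,0,0.1,-1,0,1]]'
python3 -m crank '[[0,0,0,0,-0.5,0,1],[0,0,0,0,-0.8,0,1],[0,0,0,0,-0.8,0,1],[0,0,0,0,-0.8,0,1]]'
cat >> h.py <<'E'
def rel(target,yaw):
    "shares (turn, shift) from the present pose to a vertical tool at target, tool x at yaw"
    M=T(); D=R.from_euler('z',yaw,degrees=True).as_matrix()@np.diag([1,-1,-1])
    return (R.from_matrix(M[:3,:3].T@D).as_rotvec()/(np.pi/2)).round(4),(M[:3,:3].T@(np.array(target)-M[:3,3])/.1).round(3)
E
python3 -c "
from h import *
print(rel([.5135,.1956,.305],-16.2))"
```

```text
time: 7.03
position: [0.5854, -0.1162, 0.3005]
tool_rot: [0.99, -0.138, -0.004, -0.001]
ft_force: [0.1, -0.9, -1.5]
grip_width: 0.0074
time: 7.37
position: [0.6228, -0.0197, 0.2984]
tool_rot: [0.991, -0.137, -0.006, -0.002]
ft_force: [-0.3, -0.2, -1.9]
grip_width: 0.0076
time: 7.7
position: [0.6601, 0.0765, 0.2964]
tool_rot: [0.991, -0.135, -0.007, -0.003]
ft_force: [-0.1, -0.4, -0.4]
grip_width: 0.0076
time: 8.03
position: [0.6815, 0.1534, 0.2948]
tool_rot: [0.991, -0.134, -0.008, -0.002]
ft_force: [-0.8, -1.2, -1.7]
grip_width: 0.0079
(array([-0.0009,  0.0105,  0.0091]), array([-1.733,  0.039, -0.073]))
```

```bash
python3 -m crank '[[-0.0009,0.0105,0.0091,-0.3,0.04,-0.07,1],[-0.0009,0.0105,0.0091,-0.7,0.04,-0.07,1],[-0.0009,0.0105,0.0091,-1,0.04,-0.07,1],[-0.0009,0.0105,0.0091,-1,0.04,-0.07,1],[-0.0009,0.0105,0.0091,-1,0.04,-0.07,1]]' >/dev/null
python3 -m crank '[[0,0,0,-0.3,0,0,1],[0,0,0,-0.6,0,0,1],[0,0,0,-0.73,0,0,1],[0,0,0,-0.73,0,0,1],[0,0,0,-0.73,0,0,1],[0,0,0,-0.73,0,0,1]]'; python3 - <<'E'
from h import *
print(rel([.5135,.1956,.305],-16.2))
im,d,P=cloud('wrist'); save('w2',im)
c=np.array([.5135,.1956]); a=np.radians(-16.2); X=np.array([np.cos(a),np.sin(a)]); Y=np.array([-X[1],X[0]])
Q=P[...,:2]-c; bx,by=Q@X,Q@Y
# tag: points between z .19 and .29 near TCP
s=(P[...,2]>.185)&(P[...,2]<.30)&(abs(bx)<.03)&(abs(by)<.06)
print('tag pts',s.sum(),[np.percentile(q[s],[1,50,99]).round(4) for q in (bx,by,P[...,2])])
b=s&(P[...,2]<.24); print('body by',by[b].min() if b.any() else None,by[b].max() if b.any() else None)
g=im.astype(int).sum(2)
t=(abs(P[...,2]-.156)<.01)&(abs(bx)<.1)&(abs(by)<.1)
print('cover',t.sum(),[ (q[t].min().round(4),q[t].max().round(4)) for q in (bx,by)])
k=(g<150)&(abs(bx)<.03)&(abs(by)<.06)&(P[...,2]<.17); v,u=np.nonzero(k)
print('dark',k.sum(),(u.min(),u.max(),v.min(),v.max()) if len(u) else '')
E
```

```text
time: 8.95
position: [0.5149, 0.1935, 0.3037]
tool_rot: [0.99, -0.142, 0.001, 0.001]
ft_force: [0.1, -0.7, -0.8]
grip_width: 0.0077
(array([ 0.0009, -0.0015, -0.0014]), array([-0.019, -0.017, -0.013]))
tag pts 1133 [array([-0.0094,  0.0021,  0.0141]), array([0.0081, 0.0131, 0.0424]), array([0.1948, 0.2462, 0.2996])]
body by 0.008664135206694044 0.042490380622478056
cover 18324 [(np.float64(-0.0965), np.float64(0.0742)), (np.float64(-0.057), np.float64(0.0793))]
dark 28 (np.int64(280), np.int64(286), np.int64(160), np.int64(163))
```

View pics/w2.png

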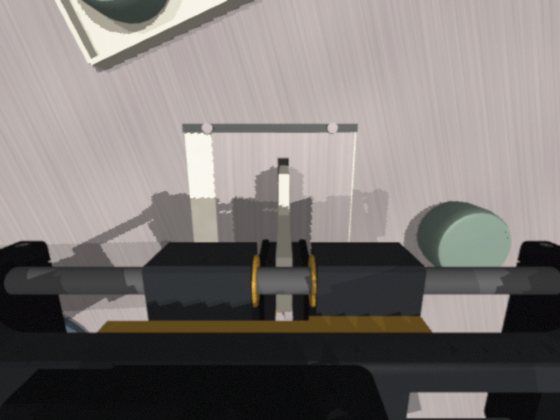

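The tag shows as the bright strip at x ≈ 285, rows 170–240, with the far end of the slot dark at (283,161), so they nearly line up. I'll compare the two in box coordinates.

```bash
python3 - <<'E'
from h import *
c=np.array([.5135,.1956]); a=np.radians(-16.2); X=np.array([np.cos(a),np.sin(a)]); Y=np.array([-X[1],X[0]])
im,d,P=cloud('wrist'); M=T(); m=robot.camera_model('wrist'); E=M@np.array(m['tool_from_camera'])
g=im.astype(int).sum(2); print('tcp',(M[:2,3]-c)@X,(M[:2,3]-c)@Y)
for v in range(155,172): print(v,g[v,274:296],(P[v,285,2]).round(3))
def cast(u,v,z):
    r=E[:3,:3]@np.array([(u-m['cx'])/m['fx'],(v-m['cy'])/m['fy'],1]); p=E[:3,3]+r*((z-E[2,3])/r[2]); return np.round([(p[:2]-c)@X,(p[:2]-c)@Y],4)
for u,v in ((278,157),(283,157),(288.5,157),(278,162),(288.5,162)): print(u,v,cast(u,v,.156))
s=(P[...,2]>.19)&(P[...,2]<.30)&(abs((P[...,:2]-c)@X)<.02)&(abs((P[...,:2]-c)@Y)<.06)
for v in range(165,245,8):
    k=np.nonzero(s[v])[0]
    if len(k): q=P[v,k]; print(v,k.min(),k.max(),((q[:,:2]-c)@X).min().round(4),((q[:,:2]-c)@X).max().round(4),((q[:,:2]-c)@Y).mean().round(4),q[:,2].mean().round(4))
E
```

```text
tcp 0.0014648699010759918 -0.001549748523697793
155 [591 591 586 587 582 580 583 587 587 583 577 574 579 583 586 591 592 584
 582 580 580 587] 0.155
156 [592 589 583 575 564 560 563 567 567 563 563 561 559 562 565 583 589 585
 581 580 580 583] 0.155
157 [592 590 572 538 500 486 488 492 491 488 486 484 487 483 494 557 583 583
 580 579 582 581] 0.004
158 [594 586 571 510 403 354 349 347 350 349 352 348 346 340 388 529 578 579
 579 579 581 579] 0.003
159 [594 584 567 494 333 219 200 205 206 203 205 206 202 196 315 516 575 580
 577 579 579 582] 0.147
160 [591 584 568 490 316 170 143 149 148 147 151 149 139 132 297 511 576 580
 576 579 579 583] 0.148
161 [591 587 568 489 312 169 140 144 146 142 141 147 135 139 307 515 576 578
 580 575 579 581] 0.147
162 [589 585 570 491 313 174 143 146 142 145 142 144 140 153 316 515 577 581
 575 576 576 576] 0.148
163 [587 586 568 490 312 170 146 150 145 148 145 144 138 160 321 513 574 576
 574 574 576 580] 0.147
164 [586 586 568 486 305 174 169 179 183 182 180 175 159 167 317 516 575 578
 574 573 575 580] 0.148
165 [579 584 565 486 309 198 242 265 270 2
[... 457 characters left out ...]
.217
170 [373 368 369 340 269 315 361 369 369 374 371 371 373 376 415 474 494 490
 493 493 497 503] 0.224
171 [373 369 365 343 276 322 360 370 371 375 371 371 371 377 409 468 493 494
 491 494 498 500] 0.23
278 157 [-0.0036  0.0471]
283 157 [0.0014 0.0471]
288.5 157 [0.0068 0.0471]
278 162 [-0.0036  0.0422]
288.5 162 [0.0068 0.0422]
173 279 288 -0.001 0.0055 0.0424 0.2417
181 278 289 -0.0016 0.0062 0.0373 0.2452
189 278 289 -0.0017 0.0062 0.0315 0.245
197 278 289 -0.0018 0.0063 0.0255 0.2443
205 278 289 -0.0018 0.0063 0.0196 0.2442
213 278 289 -0.0018 0.0063 0.0137 0.2447
221 278 289 -0.0015 0.0059 0.0124 0.2606
229 278 289 -0.0012 0.0056 0.0124 0.2778
237 277 290 -0.0015 0.0059 0.0124 0.2924
```

Both seen by the same camera, the tag is only +0.6 mm in x and about -1.3 mm in y from the slot centre. I'll correct that, level the tool and go down to just above the cover.

```bash
python3 -m crank '[[0.0009,-0.0015,-0.0014,-0.006,-0.013,0.15,1],[0.0009,-0.0015,-0.0014,-0.006,-0.013,0.24,1],[0.0009,-0.0015,-0.0014,-0.006,-0.013,0.24,1],[0.0009,-0.0015,-0.0014,-0.006,-0.013,0.24,1],[0.0009,-0.0015,-0.0014,-0.006,-0.013,0.24,1],[0.0009,-0.0015,-0.0014,-0.006,-0.013,0.24,1]]'; python3 - <<'E'
from h import *
o=robot.get_obs();print(rel([.5135,.1956,.28],-16.2),o['position'])
c=np.array([.5135,.1956]); a=np.radians(-16.2); X=np.array([np.cos(a),np.sin(a)]); Y=np.array([-X[1],X[0]])
p=o['position'][:2]-c; print('tcp box',p@X,p@Y)
im,d,P=cloud('wrist'); g=im.astype(int).sum(2)
bx=(P[...,:2]-c)@X; by=(P[...,:2]-c)@Y
s=(P[...,2]>.17)&(P[...,2]<.30)&(abs(bx)<.02)&(abs(by)<.06)
b=s&(P[...,2]>.205)&(P[...,2]<.23)&(by>.015)&(by<.04); print('tag x',np.percentile(bx[b],[1,99]),'z',np.median(P[b][:,2]), 'ymax',by[s&(P[...,2]>.20)].max())
k=(P[...,2]<.152)&(abs(bx)<.02)&(by<.06)&(by>.02); v,u=np.nonzero(k);
for r in sorted(set(v)): q=u[v==r]; print(r,q.min(),q.max(),bx[r,q.min()-1].round(4),bx[r,q.max()+1].round(4),by[r,q.min()-1].round(4))
E
```

```text
time: 9.55
position: [0.5148, 0.1951, 0.2799]
tool_rot: [0.99, -0.141, -0.0, -0.0]
ft_force: [0.3, -0.2, -0.3]
grip_width: 0.0073
(array([-0.0002,  0.0002,  0.    ]), array([-0.014, -0.001, -0.001])) [0.51476371 0.19508241 0.2799333 ]
tcp box 0.0013579315316972122 -0.00014447606551214596
tag x [-0.00237212  0.00573196] z 0.22135550137325066 ymax 0.044138930565063385
161 278 289 -0.0044 0.0074 0.0469
162 278 289 -0.0044 0.0075 0.046
163 278 289 -0.0045 0.0075 0.045
164 278 289 -0.0045 0.0075 0.044
165 278 289 -0.0045 0.0075 0.0432
166 278 289 -0.0044 0.0075 0.0424
167 278 289 -0.0045 0.0075 0.0413
168 278 289 -0.0045 0.0075 0.0404
169 278 289 -0.0045 0.0075 0.0395
170 278 289 -0.0045 0.0075 0.0385
171 278 289 -0.0045 0.0076 0.0378
172 278 289 -0.0045 0.0075 0.0369
173 278 289 -0.0045 0.0075 0.0358
174 289 289 0.0048 0.0075 0.0436
```

Tag centre is at 1.7 mm and slot centre at 1.5 mm. Feeling downward gently.

```bash
python3 -m crank '[[0,0,0,0,0,0.02,1],[0,0,0,0,0,0.04,1],[0,0,0,0,0,0.06,1],[0,0,0,0,0,0.07,1],[0,0,0,0,0,0.08,1],[0,0,0,0,0,0.09,1],[0,0,0,0,0,0.09,1]]';python3 -m crank '[[0,0,0,0,0,0.01,1],[0,0,0,0,0,0.02,1],[0,0,0,0,0,0.03,1],[0,0,0,0,0,0.03,1],[0,0,0,0,0,0.03,1]]'
```

```text
time: 10.18
position: [0.5146, 0.1951, 0.2707]
tool_rot: [0.99, -0.141, -0.0, -0.0]
ft_force: [0.3, 0.3, -1.3]
grip_width: 0.0076
time: 10.6
position: [0.5145, 0.1951, 0.2677]
tool_rot: [0.99, -0.141, -0.0, -0.0]
ft_force: [-0.5, -0.3, -1.6]
grip_width: 0.0074
```

No contact force at edge height ~0.150, so it's in the slot. Pushing through the flaps.

```bash
python3 -m crank '[[0,0,0,0,0,0.02,1],[0,0,0,0,0,0.04,1],[0,0,0,0,0,0.06,1],[0,0,0,0,0,0.08,1],[0,0,0,0,0,0.10,1],[0,0,0,0,0,0.10,1]]';python3 -m crank '[[0,0,0,0,0,0.03,1],[0,0,0,0,0,0.06,1],[0,0,0,0,0,0.09,1],[0,0,0,0,0,0.12,1],[0,0,0,0,0,0.15,1],[0,0,0,0,0,0.15,1]]';python3 -c "
from h import *
print(rel([.5147,.1951,.178],-16.2))"
```

```text
time: 11.1
position: [0.5156, 0.1952, 0.2586]
tool_rot: [0.99, -0.141, 0.001, -0.0]
ft_force: [-0.7, -0.9, 5.6]
grip_width: 0.0077
time: 11.6
position: [0.5161, 0.1954, 0.244]
tool_rot: [0.99, -0.141, 0.002, -0.001]
ft_force: [-0.2, 0.6, 1.5]
grip_width: 0.0075
(array([-0.0013, -0.0022, -0.    ]), array([-0.015,  0.008,  0.66 ]))
```

```bash
python3 -m crank '[[-0.001,-0.002,0,-0.01,0,0.05,1],[-0.001,-0.002,0,-0.01,0,0.1,1],[-0.001,-0.002,0,-0.01,0,0.15,1],[-0.001,-0.002,0,-0.01,0,0.2,1],[-0.001,-0.002,0,-0.01,0,0.25,1],[-0.001,-0.002,0,-0.01,0,0.3,1],[-0.001,-0.002,0,-0.01,0,0.35,1],[-0.001,-0.002,0,-0.01,0,0.4,1],[-0.001,-0.002,0,-0.01,0,0.4,1]]';python3 - <<'E'
from h import *
print(rel([.5147,.1951,.178],-16.2))
im,d,P=cloud('scene'); save('s2',cv2.resize(im[220:400,170:350],(720,720),interpolation=2))
E
```

```text
time: 12.35
position: [0.5158, 0.1955, 0.2028]
tool_rot: [0.99, -0.141, 0.0, -0.0]
ft_force: [3.8, -0.7, -1.8]
grip_width: 0.0075
(array([-0.0003, -0.0005, -0.0001]), array([-0.009,  0.007,  0.248]))
```

View pics/s2.png

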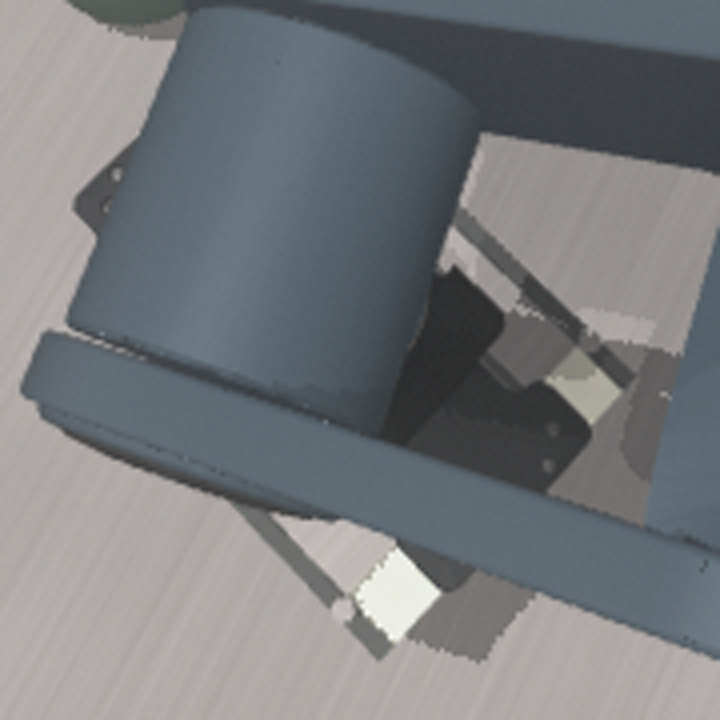

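The arm hides the slot in this view, so it shows nothing useful. Forces are small; finishing the push (25 mm, tips stay ~7 mm above the cover).

```bash
python3 -m crank '[[0,0,0,-0.005,0.005,0.05,1],[0,0,0,-0.005,0.005,0.1,1],[0,0,0,-0.005,0.005,0.15,1],[0,0,0,-0.005,0.005,0.2,1],[0,0,0,-0.005,0.005,0.24,1],[0,0,0,-0.005,0.005,0.26,1],[0,0,0,-0.005,0.005,0.26,1],[0,0,0,-0.005,0.005,0.26,1]]'
python3 - <<'E'
from h import *
im,d,P=cloud('wrist'); save('w3',im)
E
```

```text
time: 13.07
position: [0.514, 0.1952, 0.1763]
tool_rot: [0.99, -0.141, -0.001, 0.0]
ft_force: [-0.1, -0.7, -0.7]
grip_width: 0.0077
```

View pics/w3.png

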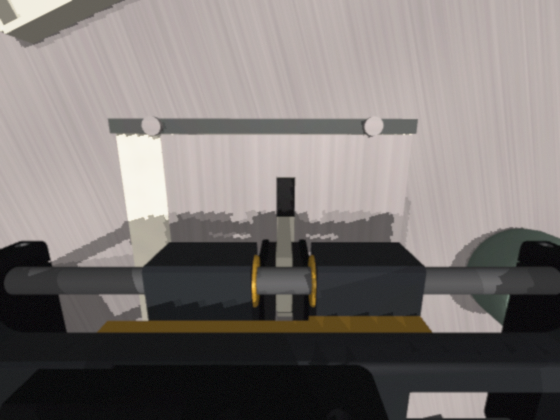

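The body is below the cover: the slot end at (285,195) is dark and empty. I'll check by depth whether the flaps have shut.

```bash
python3 - <<'E'
from h import *
im,d,P=cloud('wrist')
for v in range(172,240,4): print(v,P[v,285].round(3), im[v,285])
E
```

```text
172 [0.529 0.243 0.156] [197 187 184]
176 [0.529 0.241 0.155] [186 176 172]
180 [0.528 0.237 0.148] [45 44 46]
184 [0.527 0.235 0.149] [42 42 41]
188 [0.527 0.233 0.149] [44 42 43]
192 [0.526 0.23  0.148] [42 40 41]
196 [0.525 0.228 0.148] [40 40 41]
200 [0.524 0.225 0.148] [41 39 40]
204 [0.524 0.223 0.148] [43 39 41]
208 [0.523 0.221 0.148] [39 39 38]
212 [0.522 0.218 0.148] [20 18 19]
216 [0.522 0.216 0.148] [56 55 51]
220 [0.519 0.208 0.131] [111 108  99]
224 [0.519 0.208 0.141] [109 106  97]
228 [0.52  0.209 0.15 ] [111 108  99]
232 [0.519 0.208 0.156] [111 108  98]
236 [0.519 0.209 0.164] [110 106  97]
```

The flap surface reads 0.148 right up to the tab, so the flaps are shut over the shoulders. Releasing.

```bash
python3 -m crank '[[0,0,0,0,0,0,0.7],[0,0,0,0,0,0,0.6],[0,0,0,0,0,0,0.6],[0,0,0,0,0,0,0.6],[0,0,0,0,0,0,0.6],[0,0,0,0,0,0,0.6],[0,0,0,0,0,0,0.6],[0,0,0,0,0,-0.3,0.6],[0,0,0,0,0,-0.6,0.6],[0,0,0,0,0,-0.9,0.6],[0,0,0,0,0,-0.9,0.6]]'
python3 -m crank '[[0,0,0,-0.4,-0.3,-0.4,0.6],[0,0,0,-0.7,-0.6,-0.4,0.6],[0,0,0,-1,-0.9,-0.4,0.6],[0,0,0,-1,-0.9,-0.4,0.6],[0,0,0,-1,-0.9,-0.4,0.6]]'
python3 -m crank '[[0,0,0,-0.2,-0.5,-0.1,0.6],[0,0,0,-0.2,-0.8,-0.1,0.6],[0,0,0,-0.2,-1,-0.1,0.6],[0,0,0,-0.2,-1,-0.1,0.6],[0,0,0,-0.2,-1,-0.1,0.6],[0,0,0,-0.2,-1,-0.1,0.6],[0,0,0,-0.2,-1,-0.1,0.6],[0,0,0,-0.2,-1,-0.1,0.6]]'
python3 - <<'E'
from h import *
im,d,P=cloud('top'); z=np.load('top.npz'); P0=z['P']; im0=z['im']
b=im[185:305,120:240]; save('t2',np.hstack([cv2.resize(b,(400,400),interpolation=2),cv2.resize(im[175:295,235:355+60][:, :180],(400,400))]))
bx=np.s_[205:285,140:225]; s=P[bx][...,2]; print('max z over box',np.nanmax(s))
c=np.array([.5147,.1953]); q=P[...,:2]-c; k=(np.hypot(q[...,0],q[...,1])<.012); print('slot middle z',P[k][:,2].min(),P[k][:,2].max())
D=cv2.absdiff(im,im0).sum(2)
for n,r in dict(cheese=np.s_[110:175,230:290],brush=np.s_[230:315,270:300],spare=np.s_[226:245,350:405]).items():
    e=np.nan_to_num(abs(P[r][...,2]-P0[r][...,2]))>.012; print(n,e.sum(),'changed px of',e.size)
E
```

```text
time: 14.08
position: [0.5184, 0.196, 0.2728]
tool_rot: [0.99, -0.141, 0.006, -0.002]
ft_force: [1.0, 0.2, -0.1]
grip_width: 0.0349
time: 14.5
position: [0.4444, 0.3136, 0.3128]
tool_rot: [0.99, -0.138, 0.006, -0.003]
ft_force: [0.2, -1.0, -0.7]
grip_width: 0.0351
time: 15.17
position: [0.4525, 0.4137, 0.3232]
tool_rot: [0.99, -0.139, 0.005, -0.003]
ft_force: [-0.6, 0.6, 0.2]
grip_width: 0.0354
max z over box 0.1654579358584689
slot middle z 0.1363297548876059 0.16097300515977353
cheese 1 changed px of 3900
brush 1 changed px of 2550
spare 1 changed px of 1045
```

View pics/t2.png

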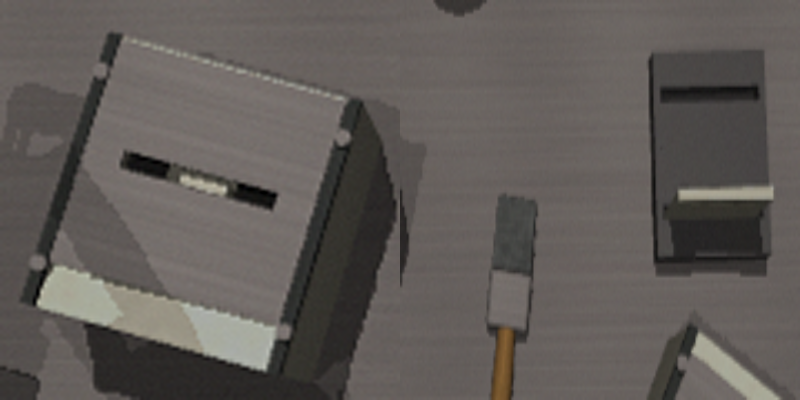

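The tab top shows in the slot middle at about (203,183). The spare, the brush and the empty far pocket are as they should be. I'll measure the tab top's height before handing in.

```bash
python3 - <<'E'
from h import *
im,d,P=cloud('top'); g=im.astype(int).sum(2)
k=np.zeros(g.shape,bool); k[233:245,170:192]=1; k&=(g>480); print(k.sum(),np.percentile(P[k][:,2],[10,50,90]),P[k].mean(0))
f=np.zeros(g.shape,bool); f[228:250,155:205]=1; f&=(g<140); print('flaps',np.percentile(P[f][:,2],[10,50,90]))
if k.sum()>5 and np.median(P[k][:,2])<.145: robot.hand_in(); print('handed in')
E
```

```text
21 [0.13926851 0.14095733 0.14373891] [0.51286736 0.19493491 0.14117209]
flaps [0.14597264 0.14929698 0.15219001]
the job is handed in; nothing more can be done
handed in
```

I posted the tabbed tag into the left box, where it now stands upright and loose. I then backed the arm clear and handed the job in at about 15 s of the 72 s; the hand-in gave no verdict.

- **Grasp:** I pinched the tab near its top and lifted the tag straight out of the far pocket. The grip reading stayed at about 8 mm, the tag's thickness, until I let go.
- **Posting:** The cameras put the slot about 13 to 14 mm off the box centre. I lined the tag up with it to a fraction of a millimetre and lowered it in. Measured force stayed under about 6 N at the readings I took, one at the end of each move.
- **Release:** I let go only once the depth picture showed both flaps shut over the shoulders, reading 0.148 m.
- **Last checks:** The tab top reads about 0.141 m, which fits the tag standing on the box floor (expected 0.140 m, limit 0.147 m). The cheese, brush and spare showed no change in depth. No check failed, but the scene camera view during the push was blocked by the arm, so I used the wrist camera and forces instead.

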